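# Gauge the piston depth in a press ram

### The arm

A 6-joint arm with a two-finger parallel gripper is mounted at the origin on a cart in front of the work surface, level with it; the furniture and walls round the work are solid. World frame = base frame: x ahead of the robot, y to its left, z up, the work surface at z = 0. Lengths are in m, angles in degrees, forces in N, time in s.
With the tool pointing down it reaches from about 0.4 to 0.825 m from the base axis. Payload 7 kg.
Tool frame: the origin (TCP) lies at the very end of the fingers, on their centre line; the grasp point (between the pads) lies 19 mm behind it; z points along the fingers, y is the line along which they close (so a half turn about z gives the same grasp; the last joint's range is limited). The gripper opens to 88 mm and grips with 3 to 60 N. Pads are 19 mm wide; open, the fingers measure 130 mm over their backs; the gripper's body (78 mm by 193 mm) begins 47 mm behind the grasp point.
Start: joints at [86.293, 20.546, 0.682, 0, -70.136, -16.507], TCP at [0.233, 0.633, 0.227] pointing down, gripper open.
Joint ranges: [-176.03, 176.03], [-82.01, 121.73], [-58.28, 71.71], [-173.87, 95.51], [-174.79, -0.11], [-173.66, 173.66]. Speed limits (degrees/s): [136.94, 136.94, 172.46, 180, 180, 180].

### API

Orientations are given as [roll, pitch, yaw] about the fixed x, y, z axes, in that order (R = Rz(yaw) Ry(pitch) Rx(roll)).
In Python, from plant import get_state, capture, close_job, regions_of gives the robot as it stands.
- The arm moves only by the tool jog_arm, never from a script. Its argument "moves" is a list of rows, each a list of 3 entries, a list of its own where there are three numbers: the shift along the tool's x, y, z in cm, then the turn about the tool's z in degrees, then the finger opening in cm, from 0 to 8.76. A call has 1 to 12 rows; each row shifts and turns the commanded pose from where the row before left it, along the tool's axes as they then stand; what a row does not reach is not made up. A row lasts 1/8 s, in which the tool goes at most 62.5 mm and 10.7 degrees, less where a joint would pass 70% of its speed; a pose out of reach is approached as far as the arm can. A call is refused whole if a number of a shift passes 6.25 or a number of a turn 10.7, either way. A call with a gripper value outside its range is refused whole. The fingers move at their own pace and stop on an object; "newtons" is the grip in N (left out, the last holds). Time passes only in rows, so rows that do not move let the fingers close. It gives the time, the measured TCP pose, the force, the opening and the grip force at its end, in the units of the state.
- get_state(): the state, without advancing time (a new reading comes with each control period).
- capture(name): name is "scene" or "top" or "wrist"; returns a dict with "pixels" (384x512x3 uint8, blue, green, red), "mtx" (3x3 intrinsics, pixels), "k1" (the pictures are not rectified: a ray, as slopes to the right and down, at radius r is drawn at 1 + k1 r^2 times it, then the intrinsics apply), "world_from_camera" (4x4, takes a point from camera to world coordinates); the wrist camera has in their place "hand_eye" (4x4, takes a point from camera to tool coordinates, whose origin is the TCP and whose axes are the flange's). Camera axes: x right, y down, z forward; pixel columns grow to the right and rows downward; lengths in m; the calibration is good to about 2 mm. A picture is of the moment at which its call begins: read the wrist's pose just before it. There is no depth.
- close_job(): hands the job in; it is judged then, once.
Trained networks look in a picture, given as the dict that the camera call returned (one of the last four; its "shot" number tells which), for a name from the list of things; names that differ only in an ending like _2 or _b are one class to them, and where a whole thing is asked for, a point or a joint stands for the part that bears it (a point fixed in the world has none). Each returns a list of dicts, best first, with "confidence" (0 to 1); they miss things now and then, are a little off and sometimes report something else, mostly with a low value. They report only what shows in the picture. A call takes as long as a camera call. They do not tell look-alikes from the thing itself.
- regions_of(picture, thing): "pixels" (384x512 bool, what is visible of it) and "pixel" ([column, row] in pixels, amid what is visible of it).
The state is a dict: "time_s": time; "joints": joint angles; "qd": joint speeds; "joint_torque": joint torques, N m; "tcp_pos": TCP position; "eef_rot": TCP orientation; "contact_force": force on the tool from outside, world axes, zero at the start; "moment": the same for the moment, N m; "gripper_width": finger opening in m; "gripper_force": force on a finger pad.
Only numpy, scipy, OpenCV 4.12 (cv2) and the standard library are available. Lean on these libraries where they do the work, as an engineer would, in place of code of your own. Each camera call takes 0.05 s, during which the arm holds its last target. There are 200 camera calls.

### The job

Gauge how deep the piston sits in the boot-press ram: lift the depth gauge out of its wooden holder, lower its rod gently into the bore of the ram until it bottoms out on the piston, and let go of it there. Then take it by its stop collar and slide the collar down the rod until it lies flat on the ram's top face. Leave the gauge standing like that, rod still bottomed and stop down, and the other things where they are.

Things in the scene. Friction and masses are not known exactly. Their poses are not given: they have to be found in the camera images.
- gauge: Depth gauge, 114 mm long, 0.2 to 0.35 kg; origin at the centre of the rod's lower end, z along the rod to the head. Aluminium rod 16 mm thick (lowest 5 mm bevelled to 8 mm), above it from 91 mm a dark knurled head 26 mm in diameter, 23 mm high; a steel stop collar slides on the rod. Starts upright in the wooden holder, its tip on the holder's floor.
- gauge_head (a point): Centre of the gauge's knurled head (26 mm diameter, 23 mm high), 102.5 mm above the rod's tip. In the holder the head stands just above the rim; take it here, from above. z along the rod, upward.
- rod_tip (a point): Centre of the flat lower end of the gauge's rod.
- stop_hub (a point): Centre of the stop collar's hub: 30 mm in diameter, 14 mm high, on a flange 42 mm in diameter, 6 mm high; this point is 13 mm above the underside. Slides on the rod with about 4 N friction, stays where left. Starts sunk in the holder out of reach. When it lies on the ram's face the head's top is 58 to 66 mm above the face; fingers holding the hub from above straddle head and rod.
- stop_underside (a point): Centre of the flat underside of the stop collar's flange, on the rod's axis: at the start 66 to 70 mm above the rod's tip, so 10 to 22 mm above the ram's face once the rod has bottomed.
- ram: Press ram, fixed to the bench: upright round steel sleeve 60 mm in diameter on a dark round bolted foot 104 mm in diameter and 12 mm high, with a short capped hose port sticking out 62 mm from its axis, 36 mm up. Origin at the centre of its underside. Ram and holder may stand on either side.
- ram_mouth (a point): Centre of the bore's mouth in the ram's flat top face, 90 mm above the bench, z up. Bore 18.5 mm in diameter with a 3 mm wide 45 degree lead-in.
- piston_face (a point): Centre of the top of the piston, the blind bottom of the bore, 48 to 56 mm below the ram's top face (differs each time). It does not yield.
- holder_rim (a point): Centre of the top rim of the turned wooden holder, fixed to the bench: 72 mm in diameter, 99 mm high, foot 94 mm in diameter. Its opening is 46 mm wide and 29 mm deep (the stop collar sits in it), with a 20 mm guide bore below down to 8 mm above the bench; lift the gauge straight up 100 mm to clear it.
- dome: Bystander: polished steel punch dome, 66 mm in diameter, 50 mm high; origin under its centre.
- toe_last: Bystander: half of a wooden toe last, 110 x 178 x 62 mm; origin under its centre.
- wedge: Bystander: green angle wedge with a pin, 62 x 75 x 48 mm; origin under its centre.
- spanner: Bystander: flat steel spanner about 145 mm long, 8 mm thick, lying between the two stations; origin under its centre.
Not all that is in view belongs to the job. Leave any orange or purple look-alike of the gauge alone.

How it is judged:
By the outcome, as a careful person would: the job done as asked, in the order asked, and still so for the second after the job is handed in, with the robot touching nothing.
It also fails if it takes over 42 s, if anything falls off the work surface, if the arm or the gripper's body presses on something with over 40 N, if the wrist force passes 120 N, or if a joint passes its speed limit or range.

## Working session

There is one attempt and no reset: what is moved stays moved. The work goes in short steps, Python scripts to look and compute and a tool call to move; the robot and the scene stay as the last step left them, time stands still between calls to the robot, and variables do not carry over. Pictures are saved under pics/ and viewed, at most 10 in all, crops included, and the job is handed in when it is done.

Besides the shell and the picture viewer there is one more tool, called after "Request:" as name(argument=value, ...), one argument or row to a line, values as JSON. jog_arm: Moves the arm, as the interface text tells. Its arguments: {"type":"object","properties":{"moves":{"type":"array"},"newtons":{"type":"number"}},"required":["moves"]}

```bash
mkdir -p pics; cat > h.py <<'E'
import numpy as np, cv2
from plant import get_state, capture, close_job, regions_of
from scipy.spatial.transform import Rotation as R
def wc(p,s=None):
    if "world_from_camera" in p: return np.array(p["world_from_camera"])
    T=np.eye(4); T[:3,:3]=R.from_euler('xyz',s["eef_rot"],degrees=True).as_matrix(); T[:3,3]=s["tcp_pos"]
    return T@np.array(p["hand_eye"])
def ray(p,T,px):
    u=cv2.undistortPoints(np.array([[px]],float),np.array(p["mtx"]),np.array([p["k1"],0,0,0,0]),None)
    # model: distort = 1+k1 r^2
    d=np.array([*u[0,0],1.]); return T[:3,3],T[:3,:3]@d
def at_z(p,T,px,z):
    o,d=ray(p,T,px); return o+d*(z-o[2])/d[2]
def proj(p,T,X):
    q=np.linalg.inv(T)@np.append(X,1); r,_=cv2.projectPoints(q[:3].reshape(1,3),np.zeros(3),np.zeros(3),np.array(p["mtx"]),np.array([p["k1"],0,0,0,0])); return r[0,0]
E
python3 - <<'E'
from h import *
s=get_state(); print(s)
a=capture("scene");b=capture("top")
cv2.imwrite("pics/a.png",a["pixels"]);cv2.imwrite("pics/b.png",b["pixels"])
for n,p in (("scene",a),("top",b)):
    T=wc(p); print(n,T[:3,3].round(3),T[:3,2].round(2))
    for t in ("gauge","ram","holder_rim","dome","spanner","gauge_head","toe_last","wedge"):
        try:
            for r in regions_of(p,t)[:4]:
                m=r["pixels"]; ys,xs=np.where(m); print(t,round(r["confidence"],2),np.round(r["pixel"],1),m.sum(),(xs.min(),xs.max(),ys.min(),ys.max()),at_z(p,T,r["pixel"],0.09).round(3))
        except Exception as e: print(t,e)
E
```

```text
{'time_s': 0.0, 'joints': array([ 8.62931166e+01,  2.05902585e+01,  6.33389315e-01, -2.13722480e-02,
       -7.01352718e+01, -1.65079612e+01]), 'qd': array([-0.01336769,  0.0324829 ,  0.08146441, -0.01040807, -0.0095761 ,
        0.02624244]), 'joint_torque': array([ 2.96361559e-04, -5.82723570e+01,  2.93050611e+01,  6.99729413e+00,
        7.00452380e-03, -1.61287462e-04]), 'tcp_pos': array([0.23307698, 0.63295586, 0.22562911]), 'eef_rot': array([ 1.79905948e+02, -6.92129038e-03, -2.02221173e+01]), 'contact_force': array([ 0.41500658,  0.5740172 , -0.29192272]), 'moment': array([ 0.00561337, -0.02140383,  0.0106315 ]), 'gripper_force': 0.0, 'gripper_width': 0.08757686704911276}
scene [0.085 0.433 0.743] [ 0.52 -0.48 -0.7 ]
gauge 0.98 [223.  274.5] 488 (np.int64(214), np.int64(234), np.int64(257), np.int64(294)) [0.436 0.195 0.09 ]
gauge 0.88 [259.9 264.7] 443 (np.int64(250), np.int64(269), np.int64(250), np.int64(285)) [0.404 0.126 0.09 ]
gauge 0.7 [201.8 222.2] 248 (np.int64(195), np.int64(211), np.int64(211), np.int64(230)) [0.57  0.146 0.09 ]
gauge 0.61 [163.1 262. ] 541 (np.int6
[... 2685 characters left out ...]
 [0.564 0.148 0.09 ]
gauge_head 0.6 [143.  213.3] 181 (np.int64(134), np.int64(149), np.int64(203), np.int64(217)) [0.536 0.253 0.09 ]
gauge_head 0.54 [172.5 247.2] 200 (np.int64(162), np.int64(177), np.int64(240), np.int64(255)) [0.446 0.175 0.09 ]
toe_last 0.55 [351.9 153.8] 903 (np.int64(344), np.int64(359), np.int64(123), np.int64(191)) [ 0.685 -0.302  0.09 ]
toe_last 0.34 [187.5 207.7] 85 (np.int64(177), np.int64(190), np.int64(197), np.int64(211)) [0.549 0.135 0.09 ]
wedge 0.82 [206.7 152.3] 258 (np.int64(198), np.int64(216), np.int64(141), np.int64(167)) [0.694 0.083 0.09 ]
wedge 0.2 [321.3 221.8] 1060 (np.int64(300), np.int64(336), np.int64(206), np.int64(241)) [ 0.506 -0.214  0.09 ]
```

```bash
python3 - <<'E'
import cv2,numpy as np
a=cv2.imread("pics/a.png")[150:310,140:360];b=cv2.imread("pics/b.png")[130:280,120:345]
a=cv2.resize(a,(400,291));a=cv2.resize(cv2.imread("pics/a.png")[150:310,140:360],None,fx=1.78,fy=1.78,interpolation=2);b=cv2.resize(b,None,fx=1.74,fy=1.74,interpolation=2)
h=max(a.shape[0],b.shape[0]);o=np.zeros((h,a.shape[1]+b.shape[1],3),np.uint8);o[:a.shape[0],:a.shape[1]]=a;o[:b.shape[0],a.shape[1]:]=b
print(o.shape);cv2.imwrite("pics/c.png",o)
E
```

```text
(285, 784, 3)
```

View pics/c.png

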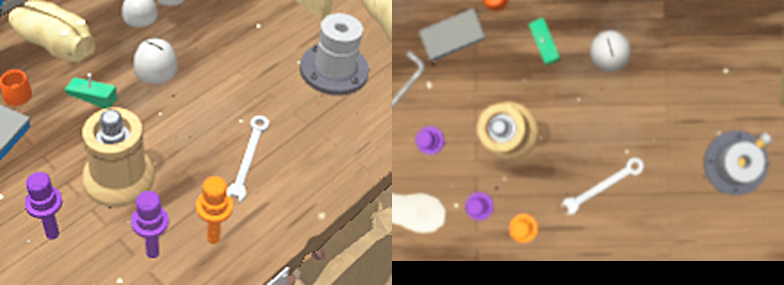

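View pics/a.png

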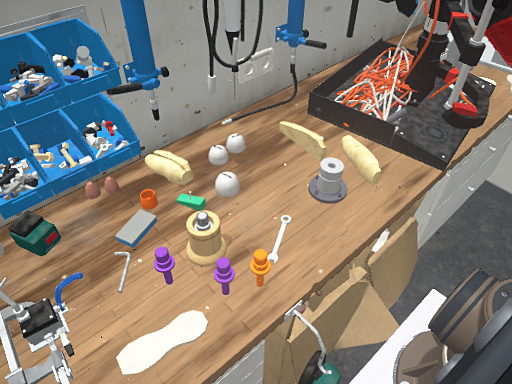

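```bash
python3 - <<'E'
from h import *
s=get_state(); w=capture("wrist"); print(np.array(w["hand_eye"]).round(3),w["mtx"],w["k1"])
b=capture("top");T=wc(b);a=capture("scene");S=wc(a)
for px in ((182.7,203.7),):print(at_z(b,T,px,.115))
for px in ((203,218),):print(at_z(a,S,px,.115))
print(at_z(b,T,(320,222),.09),at_z(a,S,(329.5,166),.09))
def go(t):
    d=(np.array(t)-s["tcp_pos"])*100; y=np.radians(s["eef_rot"][2]); return d[0]*np.cos(y)+d[1]*np.sin(y), d[0]*np.sin(y)-d[1]*np.cos(y), -d[2]
print(go((.555,.148,.227)))
E
```

```text
[[-0.001 -0.97  -0.243  0.066]
 [ 1.    -0.001 -0.001 -0.001]
 [ 0.001 -0.243  0.97  -0.158]
 [ 0.     0.     0.     1.   ]] [[346.37167454   0.         252.7071227 ]
 [  0.         346.37167454 193.72881411]
 [  0.           0.           1.        ]] -0.09627993075237812
[0.55814292 0.14384132 0.115     ]
[0.55956516 0.14830616 0.115     ]
[ 0.5058175  -0.21058934  0.09      ] [ 0.50600051 -0.20663152  0.09      ]
(np.float64(46.96589272965649), np.float64(34.432281799558915), np.float64(-0.04057009756259222))
```

Request:
jog_arm(
  moves=[
    [[3.95,2.87,0],0,8],
    [[3.95,2.87,0],0,8],
    [[3.95,2.87,0],0,8],
    [[3.95,2.87,0],0,8],
    [[3.95,2.87,0],0,8],
    [[3.95,2.87,0],0,8],
    [[3.95,2.87,0],0,8],
    [[3.95,2.87,0],0,8],
    [[3.95,2.87,0],0,8],
    [[3.95,2.87,0],0,8],
    [[3.95,2.87,0],0,8],
    [[3.95,2.87,0],0,8],
  ],
)

```text
time_s: 2.55
tcp_pos: [0.5599, 0.1451, 0.2269]
eef_rot: [-180.0, -0.0, -20.2]
contact_force: [0.0, 1.0, -1.0]
gripper_width: 0.0797
gripper_force: 0.0
```

Request:
jog_arm(
  moves=[
    [[0,0,0],0,4.4],
    [[0,0,0],0,4.4],
    [[0,0,0],0,4.4],
  ],
  newtons=30,
)

```text
time_s: 2.92
tcp_pos: [0.5587, 0.1472, 0.2267]
eef_rot: [-180.0, -0.0, -20.2]
contact_force: [0.0, -0.9, -0.5]
gripper_width: 0.0555
gripper_force: 0.0
```

```bash
python3 - <<'E'
from h import *
s=get_state(); w=capture("wrist"); T=wc(w,s); print(s["time_s"],s["tcp_pos"],s["eef_rot"],s["gripper_width"])
cv2.imwrite("pics/w1.png",w["pixels"])
for t in ("gauge","holder_rim","gauge_head"):
    for r in regions_of(w,t)[:3]:
        ys,xs=np.where(r["pixels"]); print(t,round(r["confidence"],2),r["pixel"],len(xs),(xs.min(),xs.max(),ys.min(),ys.max()))
print(proj(w,T,(.5585,.146,.122)))
E
```

```text
2.925 [0.5586832  0.14724042 0.22670047] [-1.79982846e+02 -4.61240434e-03 -2.01536898e+01] 0.055453945190672795
gauge 0.89 [149.3, 221.8] 754 (np.int64(137), np.int64(170), np.int64(205), np.int64(244))
gauge 0.84 [250.1, 178.5] 1699 (np.int64(227), np.int64(273), np.int64(157), np.int64(203))
gauge 0.66 [315.9, 300.1] 193 (np.int64(309), np.int64(322), np.int64(282), np.int64(307))
holder_rim 0.73 [249.4, 155.1] 5276 (np.int64(208), np.int64(293), np.int64(123), np.int64(222))
gauge_head 0.97 [150.3, 221.0] 783 (np.int64(137), np.int64(170), np.int64(205), np.int64(245))
gauge_head 0.73 [249.2, 176.8] 1820 (np.int64(227), np.int64(273), np.int64(156), np.int64(204))
gauge_head 0.68 [255.3, 290.9] 1053 (np.int64(235), np.int64(276), np.int64(279), np.int64(307))
[255.56439628 193.96139911]
```

View pics/w1.png

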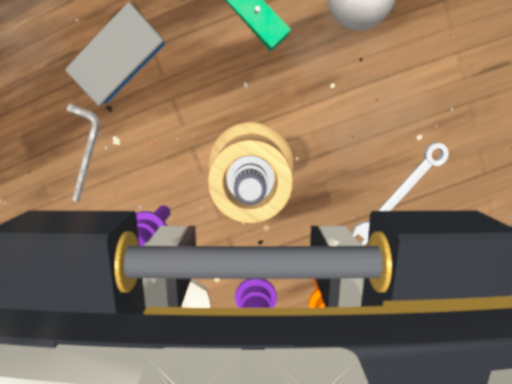

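```bash
python3 - <<'E'
from h import *
s=get_state(); w=capture("wrist"); T=wc(w,s); im=w["pixels"]; print(s["tcp_pos"],s["gripper_width"],T[:3,3])
for z,px in ((.122,(249.5,186.5)),(.099,(250.5,180.5))): print(at_z(w,T,px,z))
o=im.copy()
def circ(c,r,z,col):
    pts=[proj(w,T,(c[0]+r*np.cos(t),c[1]+r*np.sin(t),z)) for t in np.linspace(0,6.28,60)]
    global big
    cv2.polylines(big,[np.int32([(np.array(p)-(200,115)+.5)*5 for p in pts])],True,col,1)
big=cv2.resize(im[115:230,200:300],None,fx=5,fy=5,interpolation=2)
c=at_z(w,T,(249.5,186.5),.122);circ(c,.013,.122,(0,0,255))
c=at_z(w,T,(250.5,180.5),.099);circ(c,.036,.099,(255,0,0));circ(c,.023,.099,(255,0,0))
cv2.imwrite("pics/w2.png",big)
E
```

```text
[0.55875291 0.1472105  0.2267442 ] 0.04514168822531174 [0.62106613 0.12499645 0.38431693]
[0.56580579 0.14833195 0.122     ]
[0.56552451 0.14778931 0.099     ]
```

View pics/w2.png

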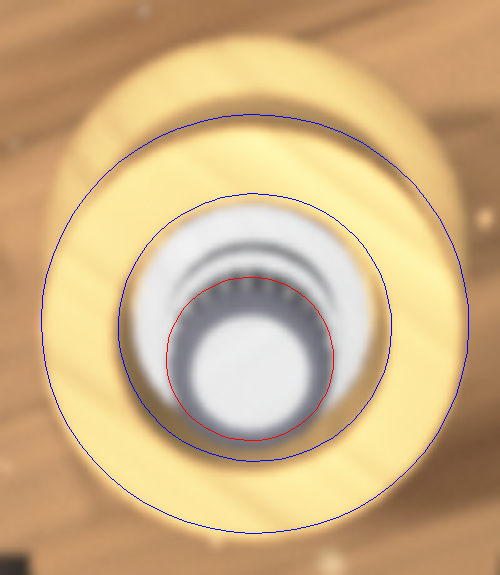

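Request:
jog_arm(
  moves=[
    [[0.4,-0.3,3],0,4.4],
    [[0,0,3],0,4.4],
    [[0,0,1.2],0,4.4],
    [[0,0,0],0,4.4],
    [[0,0,0],0,4.4],
  ],
)

```text
time_s: 3.8
tcp_pos: [0.5646, 0.1482, 0.1558]
eef_rot: [-179.9, -0.1, -20.2]
contact_force: [-0.5, -0.4, 0.6]
gripper_width: 0.0442
gripper_force: 0.0
```

```bash
cat > ov.py <<'E'
from h import *
def overlay(name,x0,y0,x1,y1,f,circles,cam="wrist"):
    s=get_state(); w=capture(cam); T=wc(w,s); print(s["time_s"],s["tcp_pos"].round(4),s["eef_rot"].round(2),s["gripper_width"],s["contact_force"].round(1))
    big=cv2.resize(w["pixels"][y0:y1,x0:x1],None,fx=f,fy=f,interpolation=2)
    for c,r,z,col in circles:
        pts=[proj(w,T,(c[0]+r*np.cos(t),c[1]+r*np.sin(t),z)) for t in np.linspace(0,6.28,60)]
        cv2.polylines(big,[np.int32([(np.array(p)-(x0,y0)+.5)*f for p in pts])],True,col,1)
    cv2.imwrite(f"pics/{name}.png",big); return s,w,T
E
python3 - <<'E'
from ov import *
c=(.564,.1487)
overlay("w3",150,100,350,280,3,[(c,.013,.122,(0,0,255)),(c,.036,.099,(255,0,0)),(c,.023,.099,(255,0,0))])
E
```

```text
3.8 [0.5646 0.1482 0.1558] [-1.7993e+02 -8.0000e-02 -2.0200e+01] 0.044219872539058847 [-0.5 -0.4  0.6]
```

View pics/w3.png

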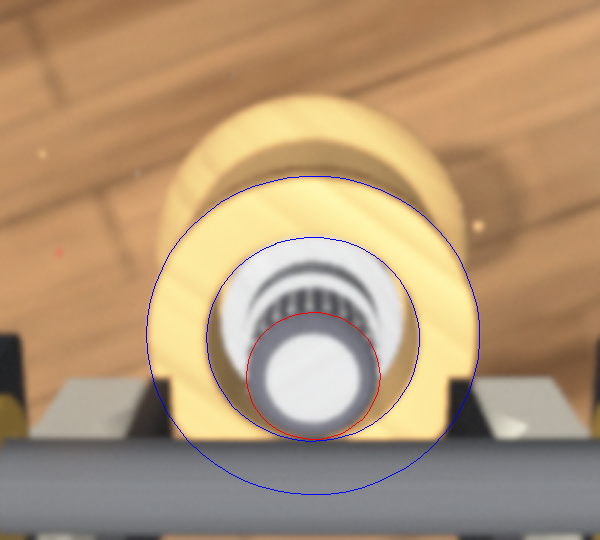

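Request:
jog_arm(
  moves=[
    [[-0.07,0,2.2],0,4.4],
    [[0,0,2.0],0,4.4],
    [[0,0,0.8],0,4.4],
    [[0,0,0],0,4.4],
    [[0,0,0],0,4.4],
  ],
)

```text
time_s: 4.47
tcp_pos: [0.5638, 0.1484, 0.1056]
eef_rot: [-179.9, -0.1, -20.2]
contact_force: [0.7, -0.1, -0.4]
gripper_width: 0.0439
gripper_force: 0.0
```

Slightly lower, then close.

Request:
jog_arm(
  moves=[
    [[0,0,0.25],0,4.4],
    [[0,0,0],0,2.0],
    [[0,0,0],0,2.0],
    [[0,0,0],0,2.0],
    [[0,0,0],0,2.0],
    [[0,0,0],0,2.0],
  ],
  newtons=30,
)

```text
time_s: 5.22
tcp_pos: [0.5633, 0.1481, 0.1021]
eef_rot: [-180.0, -0.0, -20.2]
contact_force: [-0.1, 0.2, 0.4]
gripper_width: 0.0256
gripper_force: 30.0
```

Request:
jog_arm(
  moves=[
    [[0,0,-1],0,2.0],
    [[0,0,-2],0,2.0],
    [[0,0,-2.5],0,2.0],
    [[0,0,-2.5],0,2.0],
    [[0,0,-2.5],0,2.0],
    [[0,0,-1.5],0,2.0],
    [[0,0,0],0,2.0],
    [[0,0,0],0,2.0],
  ],
  newtons=30,
)

```text
time_s: 6.22
tcp_pos: [0.5625, 0.1479, 0.221]
eef_rot: [179.9, 0.1, -20.2]
contact_force: [-0.5, 0.6, -2.5]
gripper_width: 0.0254
gripper_force: 30.0
```

```bash
python3 - <<'E'
from h import *
s=get_state(); print(s["tcp_pos"],s["gripper_width"],s["contact_force"])
b=capture("top");T=wc(b);a=capture("scene");S=wc(a)
ims=[]
for p,Tc in ((b,T),(a,S)):
    q=proj(p,Tc,(.507,-.209,.09)).astype(int); x0,y0=q-35
    big=cv2.resize(p["pixels"][y0:y0+70,x0:x0+70],None,fx=5.6,fy=5.6,interpolation=2)
    for r,z in ((.03,.09),(.01225,.09),(.052,.012)):
        pts=[proj(p,Tc,(.507+r*np.cos(t),-.209+r*np.sin(t),z)) for t in np.linspace(0,6.28,60)]
        cv2.polylines(big,[np.int32([(np.array(k)-(x0,y0)+.5)*5.6 for k in pts])],True,(0,0,255),1)
    ims.append(big)
cv2.imwrite("pics/ram.png",np.hstack(ims))
E
```

```text
[0.56252994 0.14791714 0.22096999] 0.025378907996214208 [-0.49796874  0.64070089 -2.46070005]
```

View pics/ram.png

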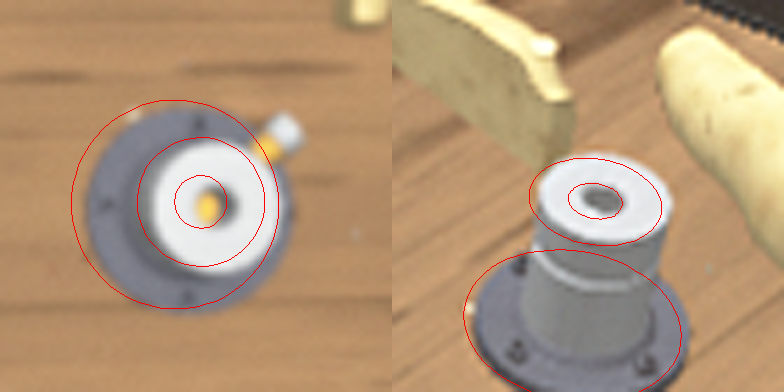

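Request:
jog_arm(
  moves=[
    [[0.1,1.5,0],0,2.0],
    [[0.2,3.5,0],0,2.0],
    [[0.2,4.6,0],0,2.0],
    [[0.2,4.6,0],0,2.0],
    [[0.2,4.6,0],0,2.0],
    [[0.2,4.6,0],0,2.0],
    [[0.2,4.6,0],0,2.0],
    [[0.2,4.0,0],0,2.0],
    [[0.1,2.5,0],0,2.0],
    [[0,1.1,0],0,2.0],
    [[0,0,0],0,2.0],
    [[0,0,0],0,2.0],
  ],
)

```text
time_s: 7.82
tcp_pos: [0.4553, -0.1911, 0.222]
eef_rot: [-180.0, 0.0, -20.2]
contact_force: [0.4, -0.0, -2.5]
gripper_width: 0.0256
gripper_force: 30.0
```

```bash
python3 - <<'E'
from ov import *
c=(.511,-.212)
overlay("w4",120,0,390,200,2.9,[(c,.03,.09,(0,0,255)),(c,.01225,.09,(0,0,255)),(c,.00925,.087,(255,0,0))])
E
```

```text
7.825 [ 0.4553 -0.1911  0.222 ] [-180.      0.    -20.19] 0.02557301040262227 [ 0.4 -0.  -2.5]
```

View pics/w4.png

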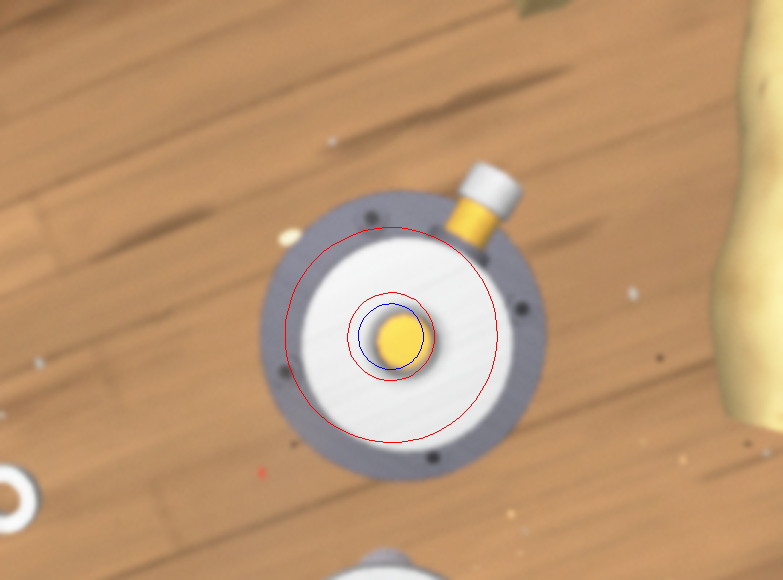

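```bash
python3 - <<'E'
from ov import *
s=get_state();w=capture("wrist");T=wc(w,s)
g=w["pixels"]; hsv=cv2.cvtColor(g,cv2.COLOR_BGR2HSV)
m=((hsv[...,2]>200)&(hsv[...,1]<40)).astype(np.uint8); n,l,st,ce=cv2.connectedComponentsWithStats(m)
k=l[135,275] if l[135,275] else l[100,250]
# choose component nearest expected
for i in range(1,n):
    if 2000<st[i,4]<5000:
        cs,_=cv2.findContours((l==i).astype(np.uint8),cv2.RETR_EXTERNAL,cv2.CHAIN_APPROX_NONE)
        h=cv2.convexHull(cs[0]); e=cv2.fitEllipse(cs[0]); print(st[i],e)
        P=np.array([at_z(w,T,p[0],.09)[:2] for p in cs[0].astype(float)])
        A=np.c_[2*P,np.ones(len(P))]; x=np.linalg.lstsq(A,(P**2).sum(1),rcond=None)[0]; r=np.sqrt(x[2]+x[0]**2+x[1]**2); print("circle",x[:2],r)
        c=x[:2]
tc=s["tcp_pos"]
overlay("w5",150,60,370,384,1.8,[(c,.03,.09,(0,0,255)),(c,.01225,.09,(0,0,255)),(c,.00925,.087,(255,0,0)),
 (tc,.021,tc[2]-.094+.074,(0,255,0)),(tc,.021,tc[2]-.094+.068,(0,255,0)),(tc,.015,tc[2]-.094+.088,(255,0,255))])
d=np.append(c,0)-tc;y=np.radians(-20.2);print(d[0]*np.cos(y)+d[1]*np.sin(y), d[0]*np.sin(y)-d[1]*np.cos(y))
E
```

```text
[ 225   82   72   73 3563] ((260.11767578125, 118.23009490966797), (70.85125732421875, 72.0009536743164), 179.8343963623047)
circle [ 0.50705931 -0.21542121] 0.029150876280345482
7.925 [ 0.4554 -0.1909  0.222 ] [-180.      0.    -20.16] 0.02490678865551721 [ 0.1  1.3 -2.3]
0.056939496965441094 0.005140101214965196
```

View pics/w5.png

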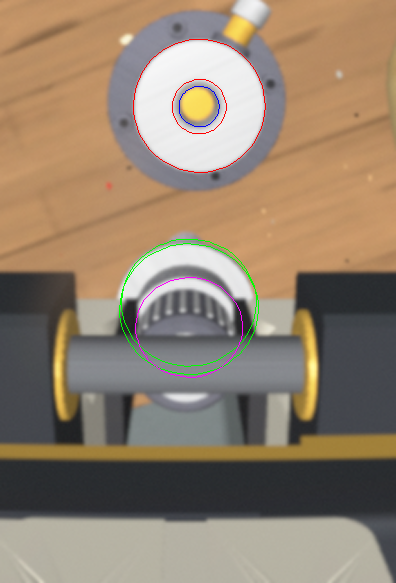

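Request:
jog_arm(
  moves=[
    [[1.5,0.15,0],0,2.0],
    [[2.5,0.25,0],0,2.0],
    [[1.4,0.14,0],0,2.0],
    [[0.4,0.03,0],0,2.0],
    [[0,0,1.5],0,2.0],
    [[0,0,1.5],0,2.0],
    [[0,0,0],0,2.0],
    [[0,0,0],0,2.0],
  ],
  newtons=20,
)

```text
time_s: 8.98
tcp_pos: [0.5076, -0.2169, 0.1922]
eef_rot: [180.0, -0.0, -20.2]
contact_force: [0.2, -0.2, -2.6]
gripper_width: 0.0255
gripper_force: 20.0
```

Request:
jog_arm(
  moves=[
    [[0,0,0.6],0,2.0],
    [[0,0,0.6],0,2.0],
    [[0,0,0.5],0,2.0],
    [[0,0,0],0,2.0],
    [[0,0,0],0,2.0],
  ],
)

```text
time_s: 9.6
tcp_pos: [0.5077, -0.2169, 0.1751]
eef_rot: [180.0, -0.0, -20.2]
contact_force: [0.0, -0.8, -2.6]
gripper_width: 0.0254
gripper_force: 20.0
```

Request:
jog_arm(
  moves=[
    [[0,0,0.5],0,2.0],
    [[0,0,0.5],0,2.0],
    [[0,0,0.5],0,2.0],
    [[0,0,0],0,2.0],
    [[0,0,0],0,2.0],
  ],
)

```text
time_s: 10.22
tcp_pos: [0.5077, -0.2169, 0.1601]
eef_rot: [180.0, 0.0, -20.2]
contact_force: [-0.5, 0.7, -2.5]
gripper_width: 0.0254
gripper_force: 20.0
```

Request:
jog_arm(
  moves=[
    [[0,0,0.5],0,2.0],
    [[0,0,0.5],0,2.0],
    [[0,0,0.5],0,2.0],
    [[0,0,0.3],0,2.0],
    [[0,0,0],0,2.0],
  ],
  newtons=15,
)

```text
time_s: 10.85
tcp_pos: [0.5075, -0.2169, 0.1418]
eef_rot: [180.0, 0.0, -20.2]
contact_force: [0.6, 0.3, -2.0]
gripper_width: 0.0251
gripper_force: 15.0
```

Request:
jog_arm(
  moves=[
    [[0,0,0.2],0,2.0],
    [[0,0,0.1],0,2.0],
    [[0,0,0.1],0,2.0],
    [[0,0,0],0,2.0],
  ],
)

```text
time_s: 11.35
tcp_pos: [0.5077, -0.2169, 0.138]
eef_rot: [180.0, -0.0, -20.2]
contact_force: [-1.0, 0.5, -2.6]
gripper_width: 0.0253
gripper_force: 15.0
```

Request:
jog_arm(
  moves=[
    [[0,0,0.1],0,2.0],
    [[0,0,0.1],0,2.0],
    [[0,0,0.1],0,2.0],
    [[0,0,0],0,2.0],
  ],
)

```text
time_s: 11.85
tcp_pos: [0.5076, -0.2169, 0.1349]
eef_rot: [180.0, 0.0, -20.2]
contact_force: [0.3, -0.3, -2.4]
gripper_width: 0.0254
gripper_force: 15.0
```

Request:
jog_arm(
  moves=[
    [[0,0,0.1],0,2.0],
    [[0,0,0.1],0,2.0],
    [[0,0,0],0,2.0],
  ],
)

```text
time_s: 12.22
tcp_pos: [0.5076, -0.2169, 0.1329]
eef_rot: [180.0, 0.0, -20.2]
contact_force: [0.3, 1.1, -3.3]
gripper_width: 0.0258
gripper_force: 15.0
```

Request:
jog_arm(
  moves=[
    [[0,0,0.1],0,2.0],
    [[0,0,0.1],0,2.0],
    [[0,0,0],0,2.0],
  ],
)

```text
time_s: 12.6
tcp_pos: [0.5079, -0.217, 0.132]
eef_rot: [180.0, -0.1, -20.2]
contact_force: [-3.0, 1.5, 4.3]
gripper_width: 0.0255
gripper_force: 15.0
```

Request:
jog_arm(
  moves=[
    [[0,0,0],0,2.8],
    [[0,0,0],0,3.4],
    [[0,0,0],0,4.2],
    [[0,0,0],0,4.2],
    [[0,0,0],0,4.2],
  ],
)

```text
time_s: 13.22
tcp_pos: [0.5076, -0.2169, 0.131]
eef_rot: [180.0, 0.0, -20.2]
contact_force: [-0.1, 0.3, -0.2]
gripper_width: 0.0422
gripper_force: 0.0
```

```bash
python3 - <<'E'
from ov import *
s=get_state();tc=s["tcp_pos"]; c=(.5071,-.2154);w,h=None,None
s,w,T=overlay("w6",150,100,370,300,3.5,[(c,.013,.152,(0,0,255)),(c,.015,.126,(255,0,255)),(c,.021,.112,(0,255,0))])
E
```

```text
13.225 [ 0.5076 -0.2169  0.131 ] [180.     0.   -20.21] 0.04220915779044063 [-0.1  0.3 -0.2]
```

View pics/w6.png

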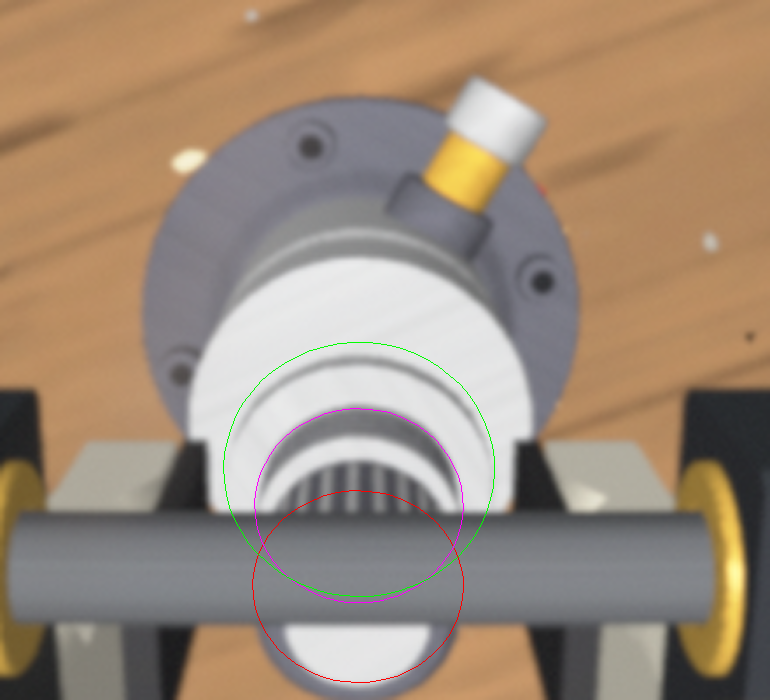

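Request:
jog_arm(
  moves=[
    [[0,0,0.5],0,4.2],
    [[0,0,0.5],0,4.2],
    [[0,0,0.5],0,4.2],
    [[0,0,0],0,4.2],
    [[0,0,0],0,2.6],
    [[0,0,0],0,2.6],
    [[0,0,0],0,2.6],
    [[0,0,0],0,2.6],
  ],
  newtons=15,
)

```text
time_s: 14.28
tcp_pos: [0.5078, -0.2169, 0.1162]
eef_rot: [-180.0, -0.0, -20.2]
contact_force: [-0.0, 0.1, 0.6]
gripper_width: 0.0293
gripper_force: 15.0
```

Request:
jog_arm(
  moves=[
    [[0,0,0.3],0,2.6],
    [[0,0,0.3],0,2.6],
    [[0,0,0.3],0,2.6],
    [[0,0,0.2],0,2.6],
    [[0,0,0],0,2.6],
  ],
)

```text
time_s: 14.9
tcp_pos: [0.508, -0.2169, 0.1049]
eef_rot: [-180.0, -0.0, -20.2]
contact_force: [3.1, -1.2, 0.5]
gripper_width: 0.0295
gripper_force: 15.0
```

Request:
jog_arm(
  moves=[
    [[0,0,0.1],0,2.6],
    [[0,0,0.1],0,2.6],
  ],
)

```text
time_s: 15.15
tcp_pos: [0.5081, -0.217, 0.1033]
eef_rot: [-180.0, -0.1, -20.2]
contact_force: [1.4, -1.1, 2.9]
gripper_width: 0.029
gripper_force: 15.0
```

Request:
jog_arm(
  moves=[
    [[0,0,0.1],0,2.6],
    [[0,0,0],0,2.6],
  ],
)

```text
time_s: 15.4
tcp_pos: [0.508, -0.217, 0.1022]
eef_rot: [-180.0, -0.0, -20.2]
contact_force: [3.2, -1.8, 2.0]
gripper_width: 0.0291
gripper_force: 15.0
```

Request:
jog_arm(
  moves=[
    [[0,0,0.1],0,2.6],
    [[0,0,0],0,2.6],
  ],
)

```text
time_s: 15.65
tcp_pos: [0.5081, -0.217, 0.1012]
eef_rot: [-180.0, -0.0, -20.2]
contact_force: [4.5, -1.5, 2.7]
gripper_width: 0.0295
gripper_force: 15.0
```

Request:
jog_arm(
  moves=[
    [[0,0,0.1],0,2.6],
    [[0,0,0],0,2.6],
  ],
)

```text
time_s: 15.9
tcp_pos: [0.5081, -0.217, 0.1002]
eef_rot: [-180.0, -0.0, -20.2]
contact_force: [4.6, -2.9, 2.9]
gripper_width: 0.0293
gripper_force: 15.0
```

Request:
jog_arm(
  moves=[
    [[0.05,0,0.1],0,2.6],
    [[0,0,0],0,2.6],
  ],
)

```text
time_s: 16.15
tcp_pos: [0.5083, -0.2171, 0.0995]
eef_rot: [-180.0, -0.0, -20.2]
contact_force: [1.9, -1.1, 5.6]
gripper_width: 0.0292
gripper_force: 15.0
```

Request:
jog_arm(
  moves=[
    [[0,0,0.1],0,2.6],
    [[0,0,0],0,2.6],
  ],
)

```text
time_s: 16.4
tcp_pos: [0.5084, -0.2171, 0.0993]
eef_rot: [180.0, -0.1, -20.2]
contact_force: [1.1, -0.0, 13.9]
gripper_width: 0.0297
gripper_force: 15.0
```

Request:
jog_arm(
  moves=[
    [[0,0,0],0,3.2],
    [[0,0,0],0,3.8],
    [[0,0,0],0,4.4],
    [[0,0,0],0,4.4],
    [[0,0,-1],0,4.4],
    [[0,0,-2],0,4.4],
    [[0,0,-3],0,4.4],
    [[0,0,-3],0,4.4],
    [[-1.5,0,-3],0,4.4],
    [[-3,0,-1],0,4.4],
    [[-1.5,0,0],0,4.4],
    [[0,0,0],0,4.4],
  ],
)

```text
time_s: 17.9
tcp_pos: [0.4511, -0.196, 0.2284]
eef_rot: [-180.0, -0.0, -20.2]
contact_force: [0.5, 0.0, 0.4]
gripper_width: 0.0445
gripper_force: 0.0
```

```bash
python3 - <<'E'
from ov import *
c=(.5071,-.2154)
s,w,T=overlay("w7",150,20,350,260,2.4,[(c,.013,.152,(0,0,255)),(c,.021,.096,(0,255,0)),(c,.03,.09,(255,0,0))])
a=capture("scene");q=proj(a,wc(a),(.507,-.215,.1)).astype(int)
b=cv2.resize(a["pixels"][q[1]-45:q[1]+45,q[0]-35:q[0]+35],(448,576),interpolation=2)
w7=cv2.imread("pics/w7.png"); w7=cv2.copyMakeBorder(w7,0,max(0,576-w7.shape[0]),0,0,0)[:576]
o=np.hstack([w7,b]);o=cv2.resize(o,(790,int(576*790/o.shape[1])));cv2.imwrite("pics/f.png",o)
E
```

```text
17.9 [ 0.4511 -0.196   0.2284] [-1.7998e+02 -4.0000e-02 -2.0190e+01] 0.04449822016217078 [0.5 0.  0.4]
```

View pics/f.png

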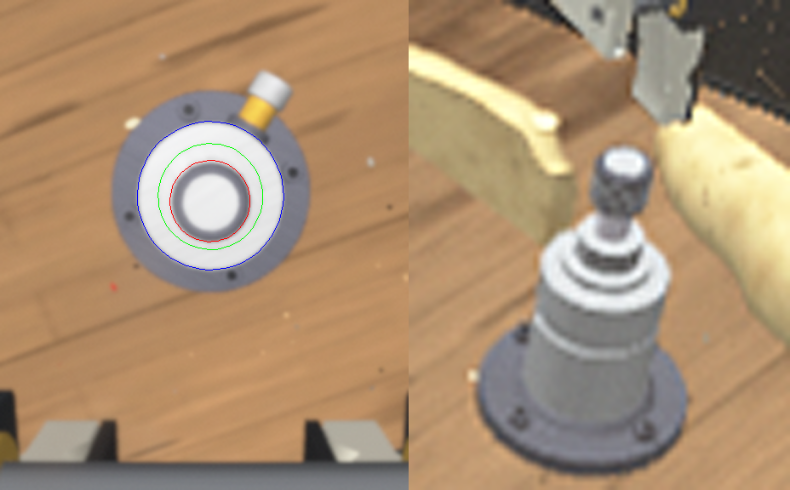

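```bash
python3 -c "
from plant import close_job; print(close_job())"
```

```text
the job is handed in; nothing more can be done
None
```

The job is handed in, at about 18 s of the 42 s allowed: the gauge stands in the ram with the rod bottomed on the piston about 52 mm below the top face. The collar was pushed down until it stopped hard at about 14 N, which I took as lying flat on the face; the final pictures show the gauge upright but are too coarse to rule out a gap of a millimetre or two. I touched nothing else.

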